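# Seat the filter crucible in the flask's rubber collar

### The arm

A 6-joint arm with a two-finger parallel gripper is mounted at the origin on a cart in front of the work surface, level with it; the furniture and walls round the work are solid. World frame = base frame: x ahead of the robot, y to its left, z up, the work surface at z = 0. Lengths are in m, angles in rad, forces in N, time in s.
With the tool pointing down it reaches from about 0.375 to 0.9 m from the base axis. Payload 3.1 kg.
Tool frame: the origin (TCP) lies on the centre line of the jaws, within the pads' length; the fingertips stand 19 mm ahead of it and the grasp point (between the pads) is the TCP; y points along the fingers, x is the direction in which the jaws open and shut, and the axes are right-handed (so a half turn about y gives the same grasp; the last joint's range is limited). The gripper opens to 85 mm and grips with 20 to 120 N. Pads are 22 mm wide; open, the fingers measure 114 mm over their backs; the gripper's body (76 mm by 85 mm) begins 54 mm behind the grasp point. The pads swing forward as they close: fully open they stand 13 mm farther back than shut.
Start: joints at [-1.341, 0.527, 1.433, -0, 1.181, -0.178], TCP at [0.248, -0.574, 0.25] pointing down, gripper open.
Joint ranges: [-3.08, 3.08], [-0.75, 2.2], [0.22, 2.44], [-1.43, 4.57], [0, 2.65], [-2.85, 2.85]. Speed limits (rad/s): [2.79, 2.79, 3.14, 3.14, 3.14, 3.14].

### API

Orientations are given as a unit quaternion [x, y, z, w].
In Python, from station import * gives the robot as it stands.
- The arm moves only by the tool step_arm, never from a script. Its argument "moves" is a list of rows, each a list of 7 numbers: the turn, a rotation vector about the tool's x, y, z in rad, then the shift along the tool's x, y, z in cm, then the closure, from -1 (fully open) to 1 (shut). A call has 1 to 12 rows; each row is the pose to reach, as a shift and turn from the pose measured when the call began, along the tool's axes at that moment; what a row does not reach only later rows make up. A row lasts 1/8 s, in which the tool goes at most 62.5 mm and 10.7 degrees, less where a joint would pass 70% of its speed; a pose out of reach is approached as far as the arm can. A call with a gripper value outside its range is refused whole. The fingers move at their own pace and stop on an object; "grip_force" is the grip in N (left out, the last holds). Time passes only in rows, so rows that repeat a pose let the fingers close. It gives the time, the measured TCP pose, the force and the opening at its end, in the units of the state.
- sense(): the state, without advancing time (a new reading comes with each control period).
- snapshot(name): name is "scene" or "top" or "wrist"; returns a dict with "frame" (420x560x3 uint8, red, green, blue), "z_map" (420x560 float32, m along the optical axis (not along the pixel's ray), 0 where there is no reading), "vfov" (degrees; the focal length in pixels is half the picture's height over the tangent of half this angle, whatever the lens; pixels are square), "cx", "cy" (the principal point, pixels), "xyz" and "orientation" of the camera in the world. Camera axes: x right, y down, z forward; pixel columns grow to the right and rows downward; lengths in m; the calibration is good to about 2 mm. A picture is of the moment at which its call begins.
- sign_off(): hands the job in, once; it reports no verdict.
The state is a dict: "t": time; "q": joint angles; "qd": joint speeds; "tau": joint torques, N m; "tcp_pos": TCP position; "tool_rot": TCP orientation; "force": force on the tool from outside, world axes, zero at the start; "ft_torque": the same for the moment, N m; "finger_gap": opening from 0.0 (shut) to 1.0 (fully open).
Only numpy, scipy, OpenCV 4.12 (cv2) and the standard library are available. Lean on these libraries where they do the work, as an engineer would, in place of code of your own. Each camera call takes 0.05 s, during which the arm holds its last target.

### The job

Get the filtering flask ready: take the medium-sized of the three white tapered crucibles, set it upright into the black tapered rubber collar on the flask and press it down with a light push until the collar has slid about half way towards the glass, then let go. Stop well before the collar's flange is driven down onto the glass neck, where it would wedge, do not ram or drop it, and leave the other two crucibles where they stand.

Things in the scene. Friction and masses are not known exactly. Their poses are not given: they have to be found in the camera images.
- crucible_medium: The crucible to seat: open white ceramic cup, 72 mm tall, wall 3 mm, 60 g, upright. Outside tapers from 30 mm wide at the foot to 44 mm at 40 mm height, then a straight band 44 mm wide to the rim. Origin: centre of the underside, z up its axis. Grip the band about 60 mm above the origin; fingertips lower than 35 mm above it would hit the collar.
- flask: Conical glass filtering flask, fixed to the worktop by a dark foot 104 mm wide. Origin: centre of the foot's underside, z up its axis. Glass neck rim 57 mm wide, 95 mm above the origin; hose nipple reaching 58 mm along its +x at 80 mm height. A black rubber collar sits in the neck, on the same axis.
- collar (a joint): Slide of the black collar into the neck, m: 0 at start, 0.02 = flange on glass (wedged), 0.01 right. Starts at 4.5 N, 7.5 N at 0.01; stays down. Flange 60 mm wide, 7 thick, top 122 mm above the flask's origin at 0. Tapered hole 44 mm wide at the top, 33 at 32 mm depth, where a ledge carries the crucible: its underside is 90 mm above the flask's origin at 0, 80 at 0.01.
- crucible_small: Smallest crucible, not to be moved: 46 mm tall, 29 mm wide at the rim and 20 mm at the foot. Origin at the centre of its underside.
- crucible_large: Largest crucible, not to be moved: 86 mm tall, 62 mm wide at the rim and 44 mm at the foot. Origin at the centre of its underside.
Things that resemble listed ones, but are neither listed nor needed, are in the scene too. Leave any green look-alike of the crucible_medium alone.

How it is judged:
By the outcome, as a careful person would: the job done as asked, in the order asked, and still so for the second after the job is handed in, with the robot touching nothing.
It also fails if it takes over 45 s, if anything falls off the work surface, if the arm or the gripper's body presses on something with over 40 N, if the wrist force passes 120 N, or if a joint passes its speed limit or range.

## Working session

There is one attempt and no reset: what is moved stays moved. The work goes in short steps, Python scripts to look and compute and a tool call to move; the robot and the scene stay as the last step left them, time stands still between calls to the robot, and variables do not carry over. Pictures are saved under pics/ and viewed, and the job is handed in when it is done.

Besides the shell and the picture viewer there is one more tool, called after "Emit:" in YAML: its name, and indented under it one key for each argument. step_arm: Moves the arm, as the interface text tells. Its arguments: {"type":"object","properties":{"moves":{"type":"array","items":{"type":"array","items":{"type":"number"}}},"grip_force":{"type":"number"}},"required":["moves"]}

```bash
mkdir -p pics; ls; cat > h.py <<'E'
from station import *
import numpy as np, cv2
from scipy.spatial.transform import Rotation as R
def save(name,fn):
    s=snapshot(name); cv2.imwrite('pics/'+fn,s['frame'][:,:,::-1]); np.save('pics/'+fn+'.npy',s,allow_pickle=True); return s
def load(fn): return np.load('pics/'+fn+'.npy',allow_pickle=True).item()
def cloud(s):
    z=s['z_map']; h,w=z.shape; f=h/2/np.tan(np.radians(s['vfov'])/2)
    u,v=np.meshgrid(np.arange(w),np.arange(h))
    p=np.stack([(u-s['cx'])/f*z,(v-s['cy'])/f*z,z],-1)
    return p@R.from_quat(s['orientation']).as_matrix().T+np.array(s['xyz'])
def ray(s,u,v,zp):
    h=s['z_map'].shape[0]; f=h/2/np.tan(np.radians(s['vfov'])/2)
    d=R.from_quat(s['orientation']).as_matrix()@np.array([(u-s['cx'])/f,(v-s['cy'])/f,1]); o=np.array(s['xyz'])
    return o+d*(zp-o[2])/d[2]
E
python3 - <<'E'
from h import *
print({k:np.round(v,3) for k,v in sense().items()})
for n in('scene','top','wrist'):
    s=save(n,n+'1.png'); print(n,s['xyz'],s['orientation'],s['vfov'],s['cx'],s['cy'])
E
```

```text
pics
{'t': np.float64(0.0), 'q': array([-1.341,  0.528,  1.434,  0.   ,  1.181, -0.179]), 'qd': array([-0.   , -0.001,  0.   , -0.   , -0.001,  0.   ]), 'tau': array([-0.0000e+00, -4.4235e+01, -1.7803e+01, -0.0000e+00,  8.0000e-03,
        0.0000e+00]), 'tcp_pos': array([ 0.248, -0.573,  0.249]), 'tool_rot': array([-0.59 ,  0.389, -0.388,  0.591]), 'force': array([ 0.127, -0.207, -0.459]), 'ft_torque': array([-0.025,  0.058,  0.008]), 'finger_gap': np.float64(1.004)}
scene [0.07061951 0.47130552 0.82976291] [-0.20115086  0.90020048 -0.37515725  0.09183928] 51.43040224610796 284.29858159667845 207.09890535838892
top [ 0.29737827 -0.18307324  1.26680034] [ 0.71658609 -0.69593969  0.04140272 -0.02140404] 47.37147819348825 285.83319730691045 215.9988158811336
wrist [ 0.31714113 -0.5448561   0.3735107 ] [ 0.82625219 -0.54336928 -0.08208517  0.12377058] 63.38507273571519 277.4059771805719 211.49618590313568
```

View pics/scene1.png

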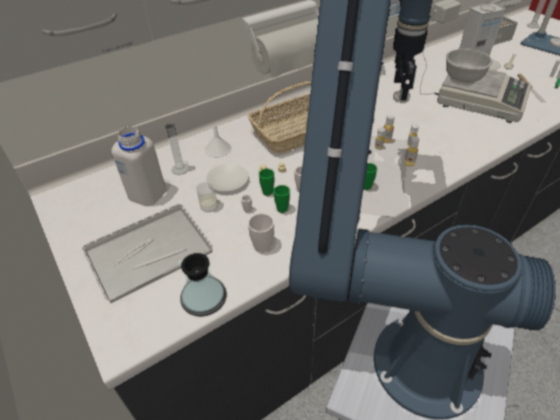

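View pics/top1.png

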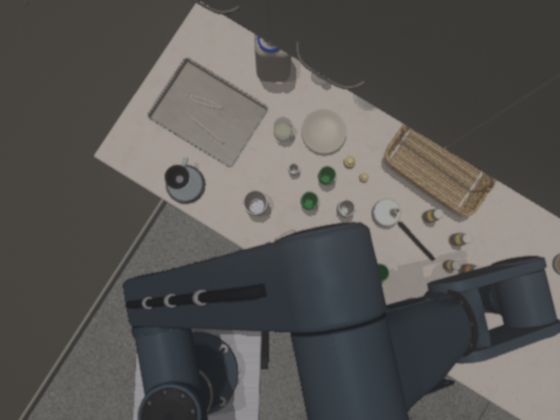

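View pics/wrist1.png

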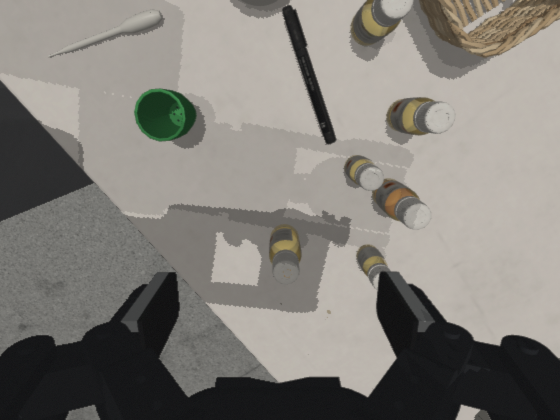

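The flask with its black collar is at top (177,178) and scene (196,266). The white crucibles in the top view are large (257,204), small (294,170) and medium, the likely target, at (346,209). Green look-alikes are at (327,176), (309,202) and (382,272).

```bash
python3 - <<'E'
from h import *
for fn,pts in (('top1.png',dict(med=(346,209),large=(257,204),small=(294,170),collar=(177,178),g1=(327,176),g2=(309,202),g3=(382,272),bowl=(323,131),bottle=(387,212))),('scene1.png',dict(med=(300,180),large=(262,233),collar=(196,266)))):
    s=load(fn); P=cloud(s); print(fn)
    for k,(u,v) in pts.items():
        w=P[v-16:v+17,u-16:u+17].reshape(-1,3); ok=s['z_map'][v-16:v+17,u-16:u+17].ravel()>0
        w=w[ok]; zt=np.percentile(w[:,2],99); r=w[w[:,2]>zt-0.008]
        print(k,'ztop',zt.round(4),'n',len(r),'mid',((r.min(0)+r.max(0))/2).round(4),'ext',np.ptp(r,axis=0).round(3), 'min z',w[:,2].min().round(3))
s=load('top1.png'); cv2.imwrite('pics/topz.png',cv2.resize(s['frame'][120:260,120:440,::-1],None,fx=2.5,fy=2.5,interpolation=cv2.INTER_CUBIC))
s=load('scene1.png'); cv2.imwrite('pics/scz.png',cv2.resize(s['frame'][100:320,80:340,::-1],None,fx=2.5,fy=2.5,interpolation=cv2.INTER_CUBIC))
E
```

```text
top1.png
med ztop 0.8229 n 73 mid [ 0.332  -0.2503  0.8204] ext [0.004 0.027 0.011] min z -0.006
large ztop 0.0896 n 89 mid [ 0.438  -0.1374  0.0887] ext [0.061 0.06  0.012] min z -0.008
small ztop 0.0481 n 43 mid [ 0.5334 -0.2312  0.0463] ext [0.028 0.026 0.011] min z -0.007
collar ztop 0.1265 n 240 mid [0.4886 0.0523 0.1236] ext [0.059 0.059 0.01 ] min z -0.006
g1 ztop 0.0751 n 74 mid [ 0.5021 -0.3072  0.0733] ext [0.07  0.06  0.012] min z -0.007
g2 ztop 0.0744 n 63 mid [ 0.4491 -0.2725  0.0718] ext [0.042 0.041 0.01 ] min z -0.006
g3 ztop 0.8251 n 203 mid [ 0.2874 -0.2749  0.8218] ext [0.03  0.009 0.009] min z -0.007
bowl ztop 0.0217 n 229 mid [ 0.6399 -0.3094  0.0195] ext [0.091 0.088 0.012] min z -0.003
bottle ztop 0.0877 n 23 mid [ 0.4274 -0.4897  0.0872] ext [0.013 0.014 0.014] min z -0.006
scene1.png
med ztop 0.4426 n 108 mid [0.2504 0.0281 0.439 ] ext [0.023 0.011 0.009] min z -0.005
large ztop 0.0868 n 118 mid [ 0.4334 -0.1344  0.0843] ext [0.061 0.058 0.011] min z -0.005
collar ztop 0.1235 n 323 mid [0.4854 0.0528 0.12  ] ext [0.061 0.059 0.009] min z -0.004
```

View pics/topz.png

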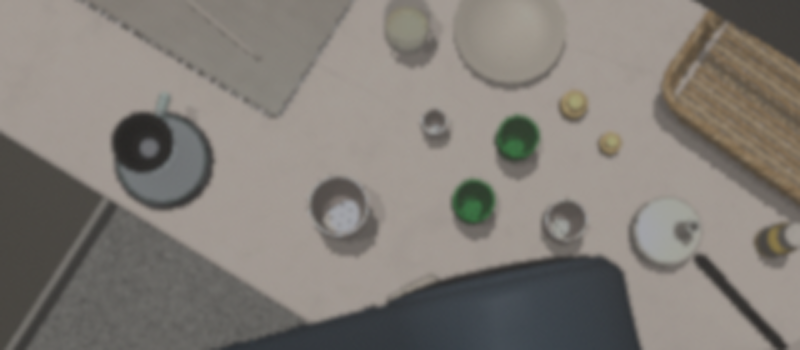

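View pics/scz.png

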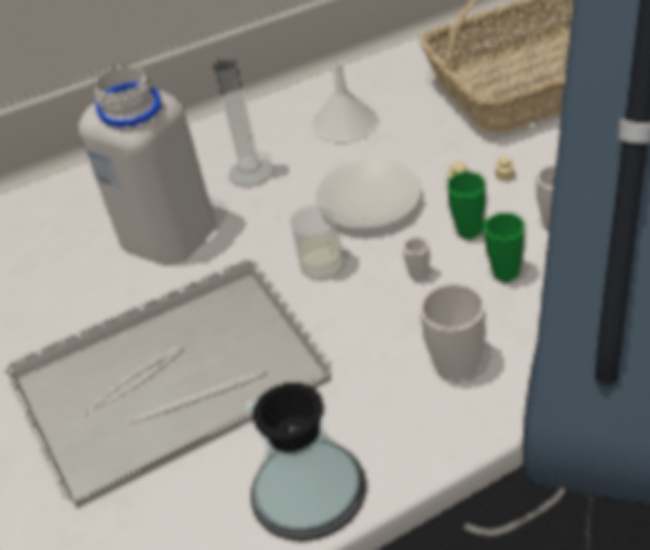

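```bash
cat >> h.py <<'E'
def circ(P,c,zl,zh,rad):
    m=(P[...,2]>zl)&(P[...,2]<zh)&(np.hypot(P[...,0]-c[0],P[...,1]-c[1])<rad)
    q=P[m]
    if len(q)<5: return None
    (x,y),r=cv2.minEnclosingCircle(q[:,:2].astype(np.float32)); return np.round([x,y,r,len(q),np.median(q[:,2])],4)
def table(s):
    P=cloud(s)[s['z_map']>0]; q=P[np.abs(P[:,2])<.015]; return np.median(q[:,2])
def toolmove(target,T=None):
    """shift cm in tool axes from current pose to target world"""
    st=sense(); M=R.from_quat(st['tool_rot']).as_matrix()
    return (M.T@(np.array(target)-st['tcp_pos'])*100).round(2)
E
python3 - <<'E'
from h import *
for fn in('top1.png','scene1.png'):
    s=load(fn);P=cloud(s); print(fn,table(s))
    m=ray(s,346,209,.07) if fn[0]=='t' else [.41,-.33]
    print(m)
    print('med',circ(P,m,.060,.085,.035),'large',circ(P,[.435,-.136],.078,.095,.045),'collar',circ(P,[.487,.0525],.113,.135,.045), 'foot', circ(P,[.487,.0525],.004,.02,.07))
st=sense(); M=R.from_quat(st['tool_rot']).as_matrix(); print(M.round(3)); print(st['tcp_pos'])
sw=load('wrist1.png'); print((M.T@(sw['xyz']-st['tcp_pos'])).round(4)); print((M.T@R.from_quat(sw['orientation']).as_matrix()).round(3))
E
```

```text
top1.png 0.0019303771822677396
[ 0.42687711 -0.36680848  0.07      ]
med [ 4.322e-01 -3.661e-01  2.210e-02  8.500e+01  7.190e-02] large [ 4.376e-01 -1.363e-01  3.110e-02  1.010e+02  8.620e-02] collar [4.889e-01 5.240e-02 3.000e-02 2.630e+02 1.226e-01] foot [4.87e-01 5.23e-02 7.00e-02 3.51e+02 1.04e-02]
scene1.png -1.1761957627975939e-05
[0.41, -0.33]
med [ 4.317e-01 -3.442e-01  8.100e-03  1.900e+01  6.720e-02] large [ 4.349e-01 -1.351e-01  3.210e-02  1.730e+02  8.370e-02] collar [4.855e-01 5.250e-02 3.070e-02 3.370e+02 1.210e-01] foot [4.811e-01 6.120e-02 5.960e-02 3.670e+02 1.020e-02]
[[ 0.397 -0.     0.918]
 [-0.918  0.002  0.397]
 [-0.002 -1.     0.   ]]
[ 0.24777102 -0.57322192  0.24953864]
[ 0.0013 -0.124   0.075 ]
[[ 1.    -0.001  0.   ]
 [-0.001 -0.294  0.956]
 [-0.001 -0.956 -0.294]]
```

```bash
python3 - <<'E'
from h import *
print(toolmove([.432,-.366,.21]))
E
```

```text
[-11.71   3.98  25.13]
```

Emit:
step_arm:
  moves:
    - [0, -0.1, 0, -2.3, 0.8, 5, -1]
    - [0, -0.2, 0, -4.7, 1.6, 10, -1]
    - [0, -0.3, 0, -7, 2.4, 15, -1]
    - [0, -0.4, 0, -9.4, 3.2, 20, -1]
    - [0, -0.47, 0, -11.7, 4, 25.1, -1]
    - [0, -0.47, 0, -11.7, 4, 25.1, -1]
    - [0, -0.47, 0, -11.7, 4, 25.1, -1]

```text
t: 1.02
tcp_pos: [0.4318, -0.3664, 0.2097]
tool_rot: [-0.665, 0.24, -0.24, 0.665]
force: [0.2, 0.1, -0.6]
finger_gap: 1.0
```

```bash
python3 - <<'E'
from h import *
st=sense(); print(st['t'],st['tcp_pos'],st['q'].round(3)); print(R.from_quat(st['tool_rot']).as_matrix().round(3))
s=save('wrist','w2.png');P=cloud(s);print(table(s))
m=[.432,-.366]
for _ in range(2):
    c=circ(P,m,.062,.085,.032); print(c); m=c[:2]
s=save('top','top2.png');P=cloud(s);print(circ(P,m,.060,.085,.035),table(s))
s=save('scene','sc2.png');P=cloud(s);print(circ(P,m,.060,.085,.035))
E
```

```text
1.025 [ 0.4318135  -0.36638264  0.20974683] [-0.901  0.5    1.623  0.     1.02  -0.209]
[[ 0.77  -0.001  0.638]
 [-0.638  0.001  0.77 ]
 [-0.001 -1.     0.   ]]
0.0005743825604608843
[ 4.310e-01 -3.673e-01  2.200e-02  8.310e+02  7.180e-02]
[ 4.310e-01 -3.673e-01  2.200e-02  8.310e+02  7.180e-02]
None 0.0020449779041809
None
```

View pics/w2.png

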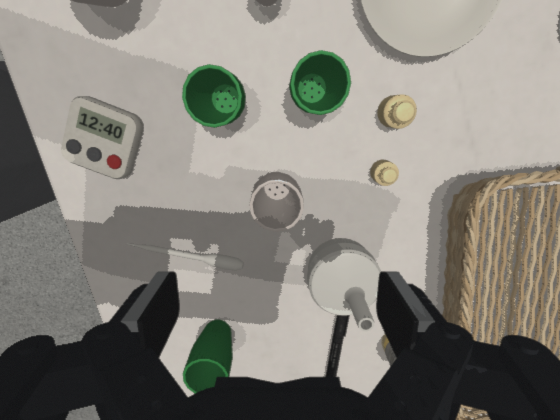

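```bash
python3 - <<'E'
from h import *
s=load('w2.png');P=cloud(s)[s['z_map']>0]; st=sense(); M=R.from_quat(st['tool_rot']).as_matrix()
L=(P-np.array([.4313,-.367,0]))@M
h=P[:,2]; m=(np.abs(L[:,2])<.055)&(np.abs(L[:,0])<.08)&(h>.02)&(h<.15)&(np.hypot(L[:,0],L[:,2])>.026)
q=np.c_[L[m][:,0],L[m][:,2],h[m]]; print(len(q)); 
if len(q): print(q.min(0),q.max(0)); print(q[np.argsort(-q[:,1])[:3]])
print(toolmove([.4313,-.367,.06]))
E
```

```text
238
[ 0.05352163 -0.05499226  0.02135808] [ 0.07985004 -0.05196519  0.04212567]
[[ 0.06874972 -0.05196519  0.02746459]
 [ 0.06437085 -0.05200428  0.02485936]
 [ 0.06588893 -0.05202102  0.03230679]]
[-1.0e-02  1.5e+01  5.0e-02]
```

Emit:
step_arm:
  moves:
    - [0, 0, 0, 0, 5, 0.05, -1]
    - [0, 0, 0, 0, 10, 0.05, -1]
    - [0, 0, 0, 0, 13, 0.05, -1]
    - [0, 0, 0, 0, 15, 0.05, -1]
    - [0, 0, 0, 0, 15, 0.05, -1]
    - [0, 0, 0, 0, 15, 0.05, 0]
    - [0, 0, 0, 0, 15, 0.05, 0.4]
    - [0, 0, 0, 0, 15, 0.05, 0.7]
    - [0, 0, 0, 0, 15, 0.05, 1]
    - [0, 0, 0, 0, 15, 0.05, 1]
    - [0, 0, 0, 0, 15, 0.05, 1]
  grip_force: 30

```text
t: 2.55
tcp_pos: [0.4318, -0.3676, 0.0613]
tool_rot: [0.665, -0.24, 0.241, -0.665]
force: [-1.4, 0.6, 6.9]
finger_gap: 0.515
```

```bash
python3 - <<'E'
from h import *
st=sense(); print(st['t'],st['tcp_pos'],st['force'],st['finger_gap'])
s=save('wrist','w3.png')
E
```

```text
2.55 [ 0.43179465 -0.36760177  0.06130793] [-1.41990661  0.60386963  6.9165775 ] 0.5154794229403109
```

View pics/w3.png

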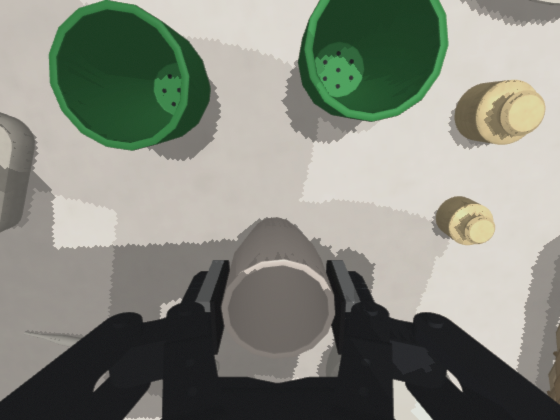

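Emit:
step_arm:
  moves:
    - [0, 0, 0, 0, -1, 0, 1]
    - [0, 0, 0, 0, -4, 0, 1]
    - [0, 0, 0, 0, -9, 0, 1]
    - [0, 0, 0, 0, -14, 0, 1]
    - [0, 0, 0, 0, -19, 0, 1]
    - [0, 0, 0, 0, -19, 0, 1]

```text
t: 3.35
tcp_pos: [0.4334, -0.3693, 0.2564]
tool_rot: [0.667, -0.237, 0.244, -0.663]
force: [0.0, 0.5, -0.7]
finger_gap: 0.516
```

```bash
python3 - <<'E'
from h import *
st=sense(); print(st['t'],st['tcp_pos'],st['force'],st['finger_gap'],st['q'].round(2))
print(toolmove([.535,.11,.25]))
E
```

```text
3.35 [ 0.43343922 -0.36930876  0.25643347] [ 0.00350395  0.53624265 -0.73019012] 0.5159211793898554 [-0.9   0.44  1.58  0.    1.11 -0.21]
[-22.87   0.27  43.33]
```

Emit:
step_arm:
  moves:
    - [0, 0, 0, -1.1, 0, 2, 1]
    - [0, 0, 0, -3.4, 0, 6.5, 1]
    - [0, 0, 0, -5.9, 0, 11.2, 1]
    - [0, 0, 0, -8.4, 0, 16, 1]
    - [0, 0, 0, -11, 0, 20.8, 1]
    - [0, 0, 0, -13.5, 0, 25.6, 1]
    - [0, 0, 0, -16, 0, 30.4, 1]
    - [0, 0, 0, -18.5, 0, 35, 1]
    - [0, 0, 0, -20.7, 0, 39.2, 1]
    - [0, 0, 0, -22.2, 0.1, 42, 1]
    - [0, 0, 0, -22.9, 0.2, 43.3, 1]
    - [0, 0, 0, -22.9, 0.2, 43.3, 1]

```text
t: 4.85
tcp_pos: [0.5334, 0.1108, 0.2496]
tool_rot: [0.668, -0.237, 0.243, -0.663]
force: [-0.6, -0.7, -1.2]
finger_gap: 0.517
```

```bash
cat > v.py <<'E'
from h import *
import sys
st=sense(); M=R.from_quat(st['tool_rot']).as_matrix(); print(st['t'].round(2),st['tcp_pos'].round(4),st['force'].round(2),st['q'].round(2)); print(M.round(4))
n=sys.argv[1]
s=save('wrist',n+'w.png');P=cloud(s);P[s['z_map']==0]=np.nan;print('table',table(s))
print('collar wrist',circ(P,[.487,.0525],.115,.13,.04),circ(P,[.487,.0525],.004,.02,.058))
L=(P-st['tcp_pos'])@M
for lo,hi in((-.02,-.005),(-.016,-.008)):
    m=(np.abs(L[...,0])<.03)&(np.abs(L[...,2])<.03)&(L[...,1]>lo)&(L[...,1]<hi)&(s['frame'].min(-1)>90)
    q=L[m]; c,r=cv2.minEnclosingCircle(np.ascontiguousarray(q[:,[0,2]].astype(np.float32))); print('crucible rim in tool x,z',np.round(c,4),round(r,4),len(q),'y top',np.percentile(q[:,1],2).round(4))
for k in('top','scene'):
    s=save(k,n+k+'.png');P=cloud(s);P[s['z_map']==0]=np.nan;print(k,'table',table(s),'collar',circ(P,[.487,.0525],.113,.135,.04))
E
python3 v.py a
```

```text
Traceback (most recent call last):
  File "v.py", line 3, in <module>
    st=sense(); M=R.from_quat(st['tool_rot']).as_matrix(); print(st['t'].round(2),st['tcp_pos'].round(4),st['force'].round(2),st['q'].round(2)); print(M.round(4))
                                                                 ^^^^^^^^^^^^^
AttributeError: 'float' object has no attribute 'round'
```

```bash
sed -i "s/st\['t'\].round(2)/round(st['t'],2)/" v.py; python3 v.py a
```

```text
4.85 [0.5334 0.1108 0.2496] [-0.55 -0.71 -1.25] [ 0.    0.42  1.64 -0.01  1.08  0.7 ]
[[ 0.7697  0.0052  0.6384]
 [-0.6383 -0.0097  0.7697]
 [ 0.0102 -0.9999 -0.0042]]
table 0.0011679786216232113
collar wrist None [4.886e-01 5.220e-02 5.190e-02 9.310e+02 1.040e-02]
crucible rim in tool x,z [0.0032 0.004 ] 0.0268 3929 y top -0.0141
crucible rim in tool x,z [0.0052 0.0007] 0.0259 2972 y top -0.0128
top table 0.0019617852433497784 collar [4.884e-01 5.220e-02 2.990e-02 2.660e+02 1.223e-01]
scene table -0.00014368940169984246 collar [4.844e-01 5.270e-02 3.100e-02 3.390e+02 1.210e-01]
```

View pics/aw.png

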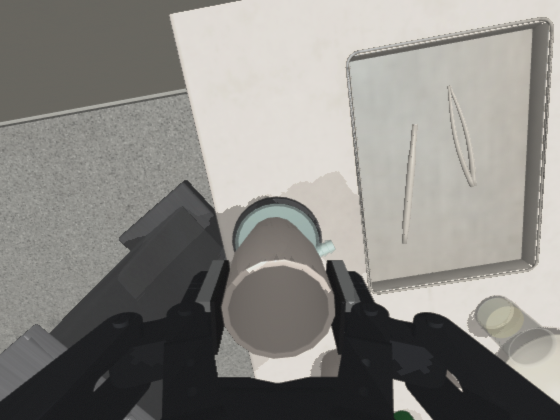

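View pics/ascene.png

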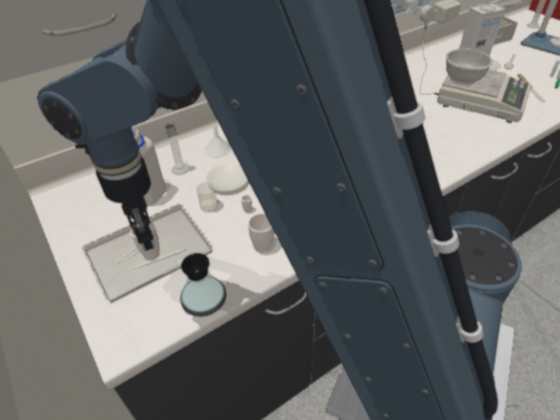

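```bash
cat >> h.py <<'E'
def rayT(s,st,u,v,y):
    "ray in tool frame at tool-plane y"
    M=R.from_quat(st['tool_rot']).as_matrix(); h=s['z_map'].shape[0]; f=h/2/np.tan(np.radians(s['vfov'])/2)
    d=M.T@R.from_quat(s['orientation']).as_matrix()@np.array([(u-s['cx'])/f,(v-s['cy'])/f,1]); o=M.T@(np.array(s['xyz'])-st['tcp_pos'])
    return (o+d*(y-o[1])/d[1])*1000
E
python3 - <<'E'
from h import *
s=load('aw.png');st=sense()
z=cv2.resize(s['frame'][240:380,200:360,::-1],None,fx=4,fy=4,interpolation=cv2.INTER_CUBIC);cv2.imwrite('pics/awz.png',z)
P=cloud(s);M=R.from_quat(st['tool_rot']).as_matrix();L=(P-st['tcp_pos'])@M*1000
for v in list(range(256,272,2))+list(range(340,366,2)): print(v,s['frame'][v,278],L[v,278].round(1),rayT(s,st,278,v,-.0107).round(1))
E
```

```text
256 [129 123 117] [-0.4 -7.6 22.4] [ -0.4 -10.7  23.8]
258 [119 113 109] [-0.4 -9.  22.2] [ -0.4 -10.7  23. ]
260 [200 193 184] [ -0.4 -10.5  22.2] [ -0.4 -10.7  22.3]
262 [217 207 196] [ -0.4 -11.   21.6] [ -0.4 -10.7  21.5]
264 [210 198 189] [ -0.4 -10.4  20.5] [ -0.4 -10.7  20.7]
266 [133 126 120] [ -0.2  55.3 -12.7] [ -0.4 -10.7  19.9]
268 [118 112 107] [ -0.2  51.9 -12.3] [ -0.4 -10.7  19.1]
270 [118 111 106] [ -0.2  51.6 -13.4] [ -0.4 -10.7  18.2]
340 [113 107 102] [ -0.3  -2.7 -18.4] [ -0.3 -10.7 -12.1]
342 [114 108 103] [ -0.3  -3.8 -18.4] [ -0.3 -10.7 -13. ]
344 [112 106 101] [ -0.3  -5.8 -17.9] [ -0.3 -10.7 -14. ]
346 [112 107 102] [ -0.3  -6.3 -18.4] [ -0.3 -10.7 -14.9]
348 [112 106 101] [ -0.3  -8.9 -17.3] [ -0.3 -10.7 -15.9]
350 [112 106 102] [ -0.3  -9.  -18.2] [ -0.3 -10.7 -16.8]
352 [117 112 107] [ -0.3 -10.1 -18.2] [ -0.3 -10.7 -17.8]
354 [135 128 122] [ -0.3 -10.3 -19. ] [ -0.3 -10.7 -18.7]
356 [134 127 121] [ -0.3 -10.5 -19.8] [ -0.3 -10.7 -19.7]
358 [200 192 185] [   0.8  250.1 -243.2] [ -0.3 -10.7 -20.6]
360 [222 217 211] [   0.8  250.1 -246.4] [ -0.3 -10.7 -21.6]
362 [223 219 213] [   0.8  250.8 -250.2] [ -0.3 -10.7 -22.6]
364 [224 219 213] [   0.8  251.7 -254.3] [ -0.3 -10.7 -23.5]
```

View pics/awz.png

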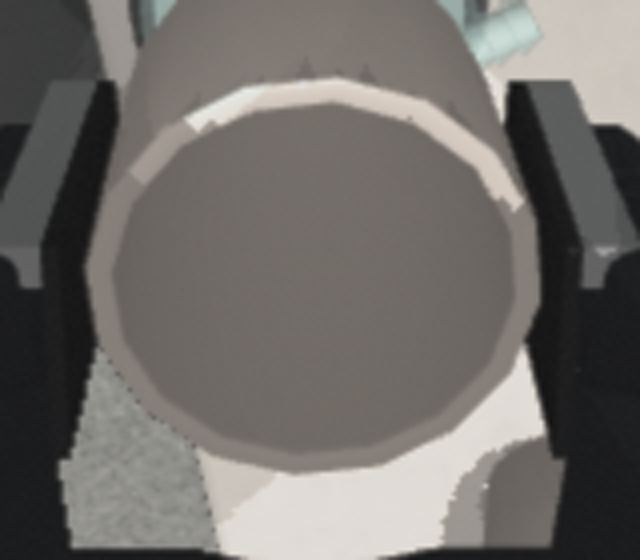

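Emit:
step_arm:
  moves:
    - [0.004, 0, 0.01, 2, 0, 0, 1]
    - [0.004, 0, 0.01, 6, 0, 0, 1]
    - [0.004, 0, 0.01, 8, 0, 0, 1]
    - [0.004, 0, 0.01, 8, 0, 0, 1]
    - [0.004, 0, 0.01, 8, 0, 0, 1]

```text
t: 5.62
tcp_pos: [0.5944, 0.0579, 0.2509]
tool_rot: [-0.665, 0.241, -0.241, 0.665]
force: [-0.1, -0.2, -0.7]
finger_gap: 0.511
```

```bash
python3 v.py b
```

```text
5.62 [0.5944 0.0579 0.2509] [-0.06 -0.2  -0.71] [-0.09  0.49  1.5   0.    1.15  0.61]
[[ 7.675e-01 -5.000e-04  6.411e-01]
 [-6.411e-01  3.000e-04  7.675e-01]
 [-6.000e-04 -1.000e+00 -1.000e-04]]
table 0.0010152494793591593
collar wrist [4.877e-01 5.370e-02 3.020e-02 1.116e+03 1.218e-01] [4.901e-01 5.490e-02 5.170e-02 9.040e+02 1.050e-02]
crucible rim in tool x,z [0.0022 0.0011] 0.0266 3730 y top -0.0125
crucible rim in tool x,z [ 0.0027 -0.0009] 0.026 2903 y top -0.0125
top table 0.0019523739332334422 collar [4.885e-01 5.270e-02 3.050e-02 2.670e+02 1.223e-01]
scene table -0.00012698883709783004 collar [4.847e-01 5.270e-02 3.110e-02 3.450e+02 1.211e-01]
```

View pics/bw.png

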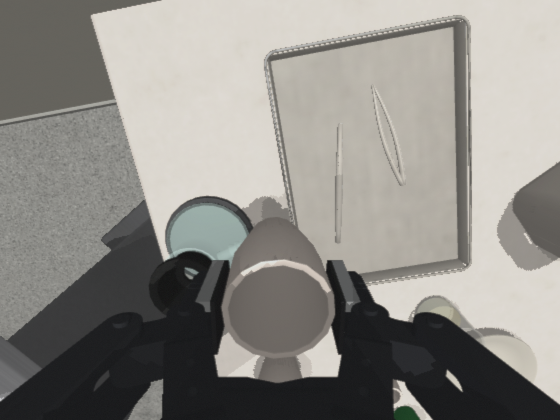

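```bash
python3 - <<'E'
from h import *
print(toolmove([.4878,.0517,.2]))
E
```

```text
[-7.77  5.12 -7.35]
```

Emit:
step_arm:
  moves:
    - [0, 0, 0, -2.6, 0, -2.4, 1]
    - [0, 0, 0, -6, 0, -5.6, 1]
    - [0, 0, 0, -7.8, 0, -7.35, 1]
    - [0, 0, 0, -7.8, 2.5, -7.35, 1]
    - [0, 0, 0, -7.8, 5.1, -7.35, 1]
    - [0, 0, 0, -7.8, 5.1, -7.35, 1]
    - [0, 0, 0, -7.8, 5.1, -7.35, 1]

```text
t: 6.65
tcp_pos: [0.488, 0.0522, 0.201]
tool_rot: [-0.665, 0.24, -0.241, 0.665]
force: [0.6, 0.5, -0.7]
finger_gap: 0.512
```

```bash
python3 v.py c; python3 - <<'E'
from h import *
s=load('cscene.png');cv2.imwrite('pics/csz.png',cv2.resize(s['frame'][200:330,110:270,::-1],None,fx=4,fy=4,interpolation=cv2.INTER_CUBIC))
s=load('ctop.png');cv2.imwrite('pics/ctz.png',cv2.resize(s['frame'][120:230,120:260,::-1],None,fx=4,fy=4,interpolation=cv2.INTER_CUBIC))
print(toolmove([.4878,.0517,.155]))
E
```

```text
6.65 [0.488  0.0522 0.201 ] [ 0.59  0.54 -0.69] [-0.12  0.42  1.82 -0.    0.9   0.57]
[[ 7.688e-01  1.800e-03  6.395e-01]
 [-6.395e-01 -3.000e-04  7.688e-01]
 [ 1.600e-03 -1.000e+00  1.000e-03]]
table 0.0011415084867585357
collar wrist [4.878e-01 5.140e-02 3.010e-02 2.153e+03 1.222e-01] [4.883e-01 5.190e-02 5.190e-02 1.431e+03 1.100e-02]
crucible rim in tool x,z [0.002  0.0055] 0.0279 3961 y top -0.0135
crucible rim in tool x,z [0.002  0.0055] 0.0279 3036 y top -0.0129
top table 0.0019971144690922316 collar [4.874e-01 5.160e-02 2.950e-02 1.520e+02 1.224e-01]
scene table -0.00010443500525680882 collar [4.846e-01 5.310e-02 3.080e-02 2.540e+02 1.210e-01]
[-0.03  4.62 -0.06]
```

View pics/csz.png

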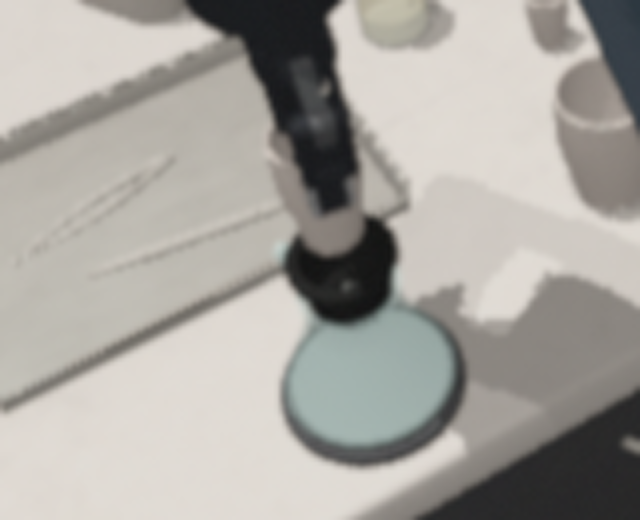

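View pics/ctz.png

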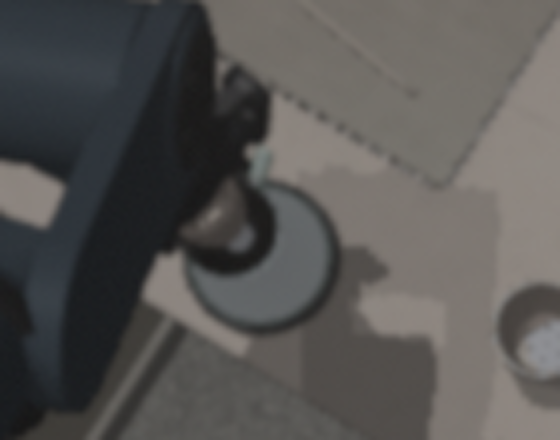

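Emit:
step_arm:
  moves:
    - [0, 0, 0.002, 0.02, 1, -0.08, 1]
    - [0, 0, 0.002, 0.02, 2, -0.08, 1]
    - [0, 0, 0.002, 0.02, 3, -0.08, 1]
    - [0, 0, 0.002, 0.02, 3.6, -0.08, 1]
    - [0, 0, 0.002, 0.02, 3.6, -0.08, 1]
    - [0, 0, 0.002, 0.02, 3.6, -0.08, 1]

```text
t: 7.55
tcp_pos: [0.4882, 0.0513, 0.1653]
tool_rot: [-0.664, 0.24, -0.241, 0.665]
force: [0.4, 0.8, -0.5]
finger_gap: 0.513
```

Emit:
step_arm:
  moves:
    - [0, 0, 0, -0.03, 0.4, 0, 1]
    - [0, 0, 0, -0.03, 0.8, 0, 1]
    - [0, 0, 0, -0.03, 0.9, 0, 1]
    - [0, 0, 0, -0.03, 0.9, 0, 1]

```text
t: 8.05
tcp_pos: [0.4879, 0.0514, 0.1562]
tool_rot: [-0.664, 0.24, -0.241, 0.665]
force: [-0.1, 0.7, -1.2]
finger_gap: 0.511
```

Emit:
step_arm:
  moves:
    - [0, 0, 0, 0, 0.15, 0, 1]
    - [0, 0, 0, 0, 0.3, 0, 1]
    - [0, 0, 0, 0, 0.3, 0, 1]
    - [0, 0, 0, 0, 0.3, 0, 1]

```text
t: 8.55
tcp_pos: [0.4879, 0.0514, 0.1532]
tool_rot: [-0.664, 0.24, -0.241, 0.665]
force: [0.4, -0.2, -1.0]
finger_gap: 0.514
```

Emit:
step_arm:
  moves:
    - [0, 0, 0, 0, 0.1, 0, 1]
    - [0, 0, 0, 0, 0.2, 0, 1]
    - [0, 0, 0, 0, 0.2, 0, 1]

```text
t: 8.93
tcp_pos: [0.488, 0.0515, 0.1513]
tool_rot: [-0.664, 0.24, -0.241, 0.665]
force: [-0.8, -0.0, 0.3]
finger_gap: 0.512
```

Emit:
step_arm:
  moves:
    - [0, 0, 0, 0, 0.1, 0, 1]
    - [0, 0, 0, 0, 0.15, 0, 1]
    - [0, 0, 0, 0, 0.15, 0, 1]

```text
t: 9.3
tcp_pos: [0.488, 0.0515, 0.1499]
tool_rot: [-0.664, 0.24, -0.241, 0.665]
force: [-0.6, 0.5, 4.6]
finger_gap: 0.514
```

```bash
python3 v.py d; python3 - <<'E'
from h import *
s=load('dscene.png');cv2.imwrite('pics/dsz.png',cv2.resize(s['frame'][200:330,110:270,::-1],None,fx=4,fy=4,interpolation=cv2.INTER_CUBIC))
E
```

```text
9.3 [0.488  0.0515 0.1499] [-0.62  0.47  4.59] [-0.12  0.51  1.86  0.    0.77  0.57]
[[ 7.686e-01  1.600e-03  6.398e-01]
 [-6.398e-01  9.000e-04  7.686e-01]
 [ 7.000e-04 -1.000e+00  1.700e-03]]
table 0.0010805055021969323
collar wrist [4.907e-01 5.470e-02 2.930e-02 4.524e+03 1.210e-01] [4.881e-01 5.120e-02 5.220e-02 1.569e+03 1.050e-02]
crucible rim in tool x,z [0.0031 0.0043] 0.0271 3924 y top -0.013
crucible rim in tool x,z [0.0052 0.0014] 0.0258 3045 y top -0.0128
top table 0.002011429306942425 collar [4.836e-01 4.750e-02 2.890e-02 1.220e+02 1.212e-01]
scene table -0.00013788836822842265 collar [4.852e-01 5.340e-02 3.000e-02 2.780e+02 1.198e-01]
```

View pics/dsz.png

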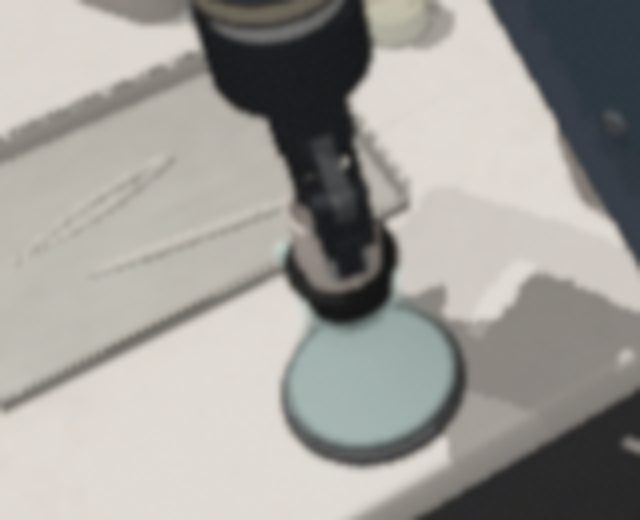

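View pics/dw.png

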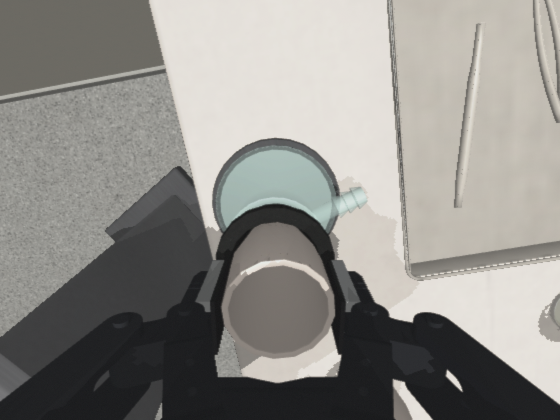

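Emit:
step_arm:
  moves:
    - [0, 0, 0, 0, 0.1, 0, 1]
    - [0, 0, 0, 0, 0.2, 0, 1]
    - [0, 0, 0, 0, 0.3, 0, 1]
    - [0, 0, 0, 0, 0.4, 0, 1]
    - [0, 0, 0, 0, 0.5, 0, 1]
    - [0, 0, 0, 0, 0.5, 0, 1]

```text
t: 10.2
tcp_pos: [0.488, 0.0515, 0.1448]
tool_rot: [-0.664, 0.24, -0.241, 0.665]
force: [-1.0, 0.3, 4.0]
finger_gap: 0.513
```

```bash
cat > w.py <<'E'
from h import *
import sys
st=sense();print(st['tcp_pos'],st['force'])
for k in('wrist','scene'):
    s=save(k,sys.argv[1]+k+'.png');P=cloud(s);P[s['z_map']==0]=np.nan
    dark=(s['frame'].max(-1)<50)
    d=np.hypot(P[...,0]-.487,P[...,1]-.0525)
    m=dark&(d>.0235)&(d<.0285)&(P[...,2]>.1)&(P[...,2]<.125)
    q=P[m][:,2]; print(k,len(q),np.percentile(q,[25,50,75,90]).round(4))
    if k=='wrist':
        L=(P-st['tcp_pos'])@R.from_quat(st['tool_rot']).as_matrix(); print('rim y',[L[v,278].round(4).tolist() for v in(258,260,262,264,266)])
E
python3 w.py e; python3 - <<'E'
from h import *
for k in('aw.png','cw.png','dw.png','cscene.png','dscene.png'):
    s=load(k);P=cloud(s);P[s['z_map']==0]=np.nan
    d=np.hypot(P[...,0]-.487,P[...,1]-.0525)
    m=(s['frame'].max(-1)<50)&(d>.0235)&(d<.0285)&(P[...,2]>.1)&(P[...,2]<.125)
    q=P[m][:,2]
    if len(q): print(k,len(q),np.percentile(q,[25,50,75,90]).round(4))
E
```

```text
[0.48804653 0.05148629 0.14475607] [-1.04917831  0.26767376  3.9856192 ]
wrist 1584 [0.1154 0.1158 0.1162 0.1166]
rim y [[0.0013, -0.0113, 0.022], [0.0013, -0.0109, 0.021], [0.0013, -0.0109, 0.0202], [0.0013, -0.0119, 0.0199], [0.0015, 0.0532, -0.013]]
scene 71 [0.1131 0.1146 0.1154 0.1162]
cw.png 1197 [0.122  0.1224 0.1228 0.1232]
dw.png 1560 [0.1205 0.121  0.1214 0.1217]
cscene.png 120 [0.1095 0.1206 0.1219 0.1227]
dscene.png 93 [0.1069 0.1191 0.1204 0.1213]
```

Emit:
step_arm:
  moves:
    - [0, 0, 0, 0, 0.1, 0, 1]
    - [0, 0, 0, 0, 0.2, 0, 1]
    - [0, 0, 0, 0, 0.3, 0, 1]
    - [0, 0, 0, 0, 0.34, 0, 1]
    - [0, 0, 0, 0, 0.34, 0, 1]

```text
t: 10.92
tcp_pos: [0.488, 0.0515, 0.1415]
tool_rot: [-0.664, 0.24, -0.241, 0.665]
force: [-0.7, 0.7, 5.4]
finger_gap: 0.516
```

```bash
python3 w.py f
```

```text
[0.48804986 0.05150927 0.14147452] [-0.736194    0.66139997  5.3518691 ]
wrist 1571 [0.1121 0.1125 0.113  0.1134]
rim y [[0.0014, -0.0097, 0.0213], [0.0014, -0.0099, 0.0206], [0.0014, -0.0114, 0.0205], [0.0014, -0.0116, 0.0198], [0.0015, 0.0544, -0.0135]]
scene 70 [0.1108 0.1116 0.1124 0.1132]
```

Emit:
step_arm:
  moves:
    - [0, 0, 0, 0, 0, 0, 0.3]
    - [0, 0, 0, 0, 0, 0, -0.2]
    - [0, 0, 0, 0, 0, 0, -0.6]
    - [0, 0, 0, 0, 0, 0, -1]
    - [0, 0, 0, 0, 0, 0, -1]
    - [0, 0, 0, 0, 0, 0, -1]

```text
t: 11.78
tcp_pos: [0.4881, 0.0515, 0.1415]
tool_rot: [-0.664, 0.24, -0.241, 0.665]
force: [0.1, -0.4, -0.5]
finger_gap: 0.999
```

```bash
python3 w.py g
```

```text
[0.48807944 0.05147928 0.14145862] [ 0.10738884 -0.44574114 -0.53477787]
wrist 1844 [0.1121 0.1125 0.113  0.1134]
rim y [[0.0013, -0.0104, 0.0216], [0.0013, -0.0122, 0.0217], [0.0013, -0.0114, 0.0205], [0.0013, -0.0104, 0.0192], [0.0015, 0.0529, -0.0128]]
scene 39 [0.1109 0.1116 0.1125 0.113 ]
```

View pics/gwrist.png

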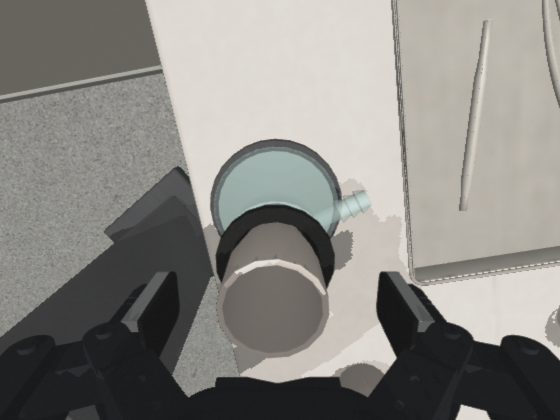

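The fingers are clear of the crucible on both sides (rim centre near (274,308)), and the collar did not move on release. I'll retreat straight up.

Emit:
step_arm:
  moves:
    - [0, 0, 0, 0, -1, 0, -1]
    - [0, 0, 0, 0, -4, 0, -1]
    - [0, 0, 0, 0, -8, 0, -1]
    - [0, 0, 0, 0, -12, 0, -1]
    - [0, 0, 0, 0, -14, 0, -1]
    - [0, 0, 0, 0, -14, 2, -1]
    - [0, 0, 0, 0, -14, 5, -1]
    - [0, 0, 0, 0, -14, 5, -1]

```text
t: 12.88
tcp_pos: [0.5208, 0.0915, 0.2807]
tool_rot: [-0.665, 0.239, -0.24, 0.666]
force: [0.5, -0.1, -0.2]
finger_gap: 1.004
```

```bash
python3 w.py i; python3 - <<'E'
from h import *
s=load('iwrist.png');P=cloud(s);P[s['z_map']==0]=np.nan
print('rim',circ(P,[.488,.052],.145,.16,.035),'collar',circ(P,[.488,.052],.107,.118,.035))
m=(P[...,2]>.13)&(np.hypot(P[...,0]-.488,P[...,1]-.052)<.03);print(np.percentile(P[m][:,2],[90,99]))
s=save('top','itop.png');P=cloud(s)
print('large',circ(P,[.435,-.136],.078,.095,.045))
s=load('iscene.png');P=cloud(s);print('small',circ(P,[.533,-.231],.035,.055,.03),'large',circ(P,[.435,-.136],.078,.095,.045))
P=cloud(load('scene1.png'));print('small before',circ(P,[.533,-.231],.035,.055,.03))
cv2.imwrite('pics/isz.png',cv2.resize(s['frame'][150:330,110:350,::-1],None,fx=3,fy=3,interpolation=cv2.INTER_CUBIC))
E
```

```text
[0.52081298 0.09151439 0.28070934] [ 0.47843576 -0.09061069 -0.16730922]
wrist 541 [0.112  0.1125 0.1129 0.1134]
rim y [[0.0019, 0.1803, -0.067], [0.0019, 0.1781, -0.0681], [0.0019, 0.1739, -0.0682], [0.0018, 0.1707, -0.0688], [0.0018, 0.1696, -0.0703]]
scene 69 [0.1111 0.112  0.1126 0.1135]
rim [4.878e-01 5.180e-02 2.220e-02 8.260e+02 1.518e-01] collar [4.881e-01 5.140e-02 3.000e-02 1.274e+03 1.124e-01]
[0.15276036 0.1536396 ]
large [ 4.374e-01 -1.368e-01  3.090e-02  9.700e+01  8.680e-02]
small [ 5.300e-01 -2.293e-01  1.560e-02  7.500e+01  4.250e-02] large [ 4.341e-01 -1.367e-01  3.240e-02  1.750e+02  8.340e-02]
small before [ 5.296e-01 -2.303e-01  1.620e-02  7.900e+01  4.130e-02]
```

View pics/isz.png

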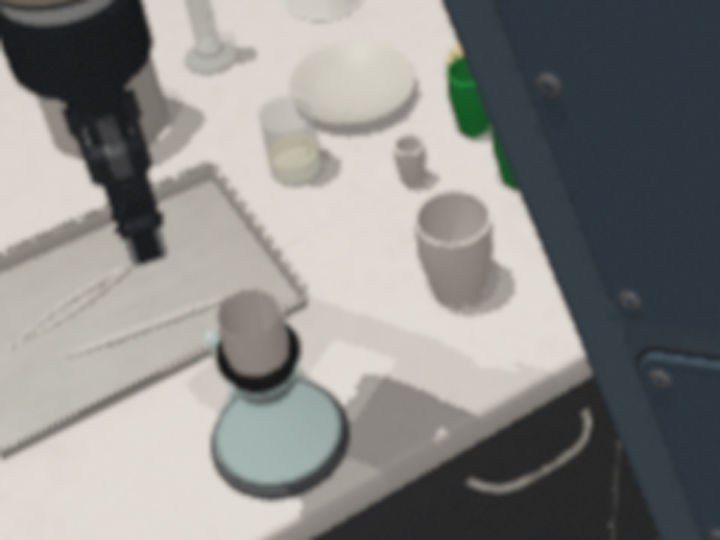

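View pics/iwrist.png

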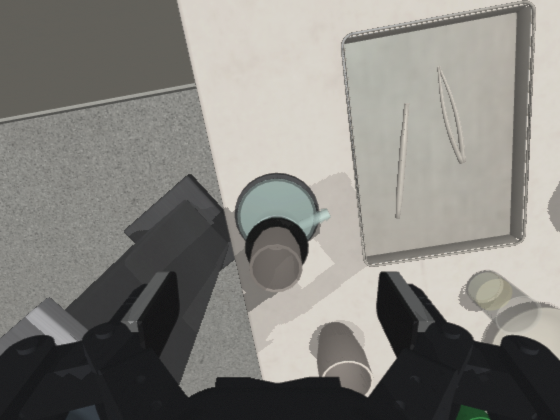

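The crucible stands upright in the collar (rim at z 0.152, 0.5 mm off the collar axis). The collar flange has slid about 10 mm, from 0.1224 to 0.1125, and the arm is clear.

```bash
python3 -c "
from station import *
print(sign_off())"
```

```text
the job is handed in; nothing more can be done
None
```

The medium crucible is seated upright in the black collar, and the collar has slid about half way. I let go, backed the arm clear and handed the job in at about 13 s.

- **Slide:** the wrist camera shows the flange top going from 122.4 mm to 112.5 mm, so about 9.9 mm against the 10 mm wanted. The flange stopped about 10 mm short of the glass. It did not move when I released the crucible or lifted away.
- **Fit:** the crucible's rim is at 152 mm, as expected for half slide, and its centre is within 0.5 mm of the collar's axis.
- **Force:** at the readings between push steps the upward force on the tool was at most about 5.4 N, and sideways forces stayed near 1 N.
- **Other crucibles:** the large and small crucibles are where they were, within 1–2 mm of camera scatter. The arm went nowhere near the green look-alikes after the pick, but I did not re-measure them.
- **Disagreement:** the scene camera put things about 3–4 mm lower in x than the top and wrist cameras. I went by the top and wrist cameras, which agreed within about 1–2 mm, and the insertion met no side load.

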